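# Check-weigh the hub from behind two tall mouldings

## Robot

A 6-joint arm with a two-finger parallel gripper is mounted at the origin on the work surface. World frame = base frame: x ahead of the robot, y to its left, z up, the work surface at z = 0. Lengths are in m, angles in rad, forces in N, time in s.
With the tool pointing down it reaches from about 0.3 to 0.85 m from the base axis. Payload 5.4 kg.
Tool frame: the origin (TCP) lies midway between the tips of the shut fingers; the grasp point (between the pads) lies 19 mm behind it; z points along the fingers, y is the line along which they close (so a half turn about z gives the same grasp; the last joint's range is limited). The gripper opens to 85 mm and grips with 20 to 120 N. Pads are 22 mm wide; open, the fingers measure 114 mm over their backs; the gripper's body (76 mm by 85 mm) begins 54 mm behind the grasp point. The pads swing forward as they close: fully open they stand 13 mm farther back than shut.
Start: joints at [-1.411, 0.158, 1.597, -0, 1.386, -0.21], TCP at [0.208, -0.536, 0.231] pointing down, gripper open.
Joint ranges: [-2.91, 2.91], [-0.94, 2.29], [0.18, 2.7], [-1.29, 4.43], [0.17, 2.64], [-3, 3]. Speed limits (rad/s): [2.57, 2.57, 3.14, 3.14, 3.14, 3.14].

## Interface

Orientations are given as a 3x3 rotation matrix whose columns are the frame's x, y, z axes.
In Python, from plant import ctrl gives the robot as it stands. The module is installed in compiled form; this text tells all that it offers.
- The arm moves only by the tool carry_out, never from a script. Its argument "plan" is a list that holds one entry, the list of rows, each a list of 7 numbers: the shift along the tool's x, y, z in units of 0.3 m (1.0 is 0.3 m), then the turn, a rotation vector about the tool's x, y, z in units of 90 degrees (1.0 is 90 degrees), then the closure, from 0 (fully open) to 1 (shut). In form: [[[x, y, z, rx, ry, rz, hand], ...]]. A call has 1 to 12 rows; each row shifts and turns the commanded pose from where the row before left it, along the tool's axes as they then stand; what a row does not reach is not made up. A row lasts 1/10 s, in which the tool goes at most 50 mm and 8.59 degrees, less where a joint would pass 70% of its speed; a pose out of reach is approached as far as the arm can. A call with a number of a shift or a turn outside -1 to 1 is refused whole. A call with a gripper value outside its range is refused whole. The fingers move at their own pace and stop on an object; the grip force is fixed at half the most. Time passes only in rows, so rows that do not move let the fingers close. It gives the time, the measured TCP pose, the force, the opening and the grip force at its end, in the units of the state.
- ctrl.state(): the state, without advancing time (a new reading comes with each control period).
- ctrl.camera(name): name is "side" or "top" or "wrist"; returns a dict with "pixels" (420x560x3 uint8, blue, green, red), "vfov" (degrees; the focal length in pixels is half the picture's height over the tangent of half this angle, whatever the lens; pixels are square), "cx", "cy" (the principal point, pixels), "extrinsics" (4x4, takes a point from camera to world coordinates); the wrist camera has in their place "T_tool_cam" (4x4, takes a point from camera to tool coordinates, whose origin is the TCP and whose axes are the flange's). Camera axes: x right, y up, looking along -z (the intrinsics and any distortion apply to the point x, -y, -z); pixel columns grow to the right and rows downward; lengths in m; the calibration is good to about 2 mm. The wrist camera is an equidistant fisheye: a pixel r from the principal point sees the ray r / f radians off the axis. A picture is of the moment at which its call begins: read the wrist's pose just before it. There is no depth.
- ctrl.finish_job(): hands the job in; it is judged then, once.
The state is a dict: "time_s": time; "joint_positions": joint angles; "joint_vel": joint speeds; "tau": joint torques, N m; "eef_pos": TCP position; "eef_rot": TCP orientation; "contact_force": force on the tool from outside, world axes, zero at the start; "torque": the same for the moment, N m; "opening": opening from 0.0 (shut) to 1.0 (fully open); "grip_force": force on a finger pad.
Only numpy, scipy, OpenCV 4.12 (cv2) and the standard library are available. Lean on these libraries where they do the work, as an engineer would, in place of code of your own. Each camera call takes 0.05 s, during which the arm holds its last target. There are 200 camera calls.

## Task

Take the two tall mouldings, the column and the blade, off the white holding board and stand them both on the blue-green rubber mat, leaving the low hub behind them where it is; then set that hub upright in the middle of the scale's pan. Finally stand each tall moulding back centred on its own steel plate, the column on the round plate and the blade on the oblong plate, the blade turned as it was. Tip nothing over and leave the bottle and the tape dispenser alone.

Things in the scene. Friction and masses are not known exactly. Their poses are not given: they have to be found in the camera images.
- column: Tall round dark grey plastic post, 150 mm high, about 0.22 kg: foot 50 mm across and 12 mm thick, then a shaft 40 mm across from 16 mm up to the flat top (three thin look-only rings 43 mm across at 40 to 84 mm). Origin: centre of its underside; z up. At the start it stands on the round plate.
- blade: Tall flat dark grey plastic upright, 150 mm high, about 0.22 kg: oblong foot 40 (x) by 50 (y) mm, 12 mm thick; centred on it an upright 18 mm thick (x), 46 mm wide (y), up to the flat top (look-only ribs make it 21 mm at 12 to 92 mm). Origin: centre of its underside; x across its thin side, z up. At the start it stands on the oblong plate, axes along the plate's.
- hub: Low flanged dark grey plastic hub, 45 mm high, 0.09 kg: flange 48 mm across, 8 mm thick, at the bottom; from 10 mm up a round boss 30 mm across. Origin: centre of its underside; z up. At the start it stands on the board (underside 10 mm above the bench), between and a little behind the tall mouldings; the 69 mm gap between their shafts leaves no room for a gripper.
- board: Fixed white holding board, 150 (x) by 200 (y) mm, 10 mm thick, on the bench. Origin: centre of its underside; x away from the robot, z up. It carries the two steel plates at x = -8, y = +56 and -56 mm (which is on which side varies), and at the start the hub at about x = 21, y = 0 mm.
- round_plate: Fixed round mid-grey steel plate, 58 mm across, 4 mm thick, on the holding board: the column's place. Origin: centre of its underside, 10 mm above the bench; a moulding stands on its top, 4 mm above the origin.
- oblong_plate: Fixed oblong mid-grey steel plate, 48 (x) by 58 (y) mm, 4 mm thick, on the holding board: the blade's place. Origin: centre of its underside, 10 mm above the bench; a moulding stands on its top, 4 mm above the origin. The blade's x axis belongs along this plate's x axis (either way round).
- mat: Fixed blue-green rubber mat, 240 mm (x) by 170 mm (y), 4 mm thick, lying on the bench to the left or right of the board: the side area. Origin: centre of its underside, on the bench; z up.
- scale: Fixed bench scale: white body 190 mm (x) by 170 mm (y), 45 mm high, with a round steel pan 124 mm across whose flat top is 60 mm above the bench; the pan does not move. On the other side of the board from the mat. Origin: under the pan's centre, at bench level; the body reaches 115 mm to -x (display end) and 75 mm to +x; z up.
- bottle: Bystander: closed black bottle, 60 mm across, 120 mm high, standing beyond the board. Origin: centre of its underside.
- dispenser: Bystander: blue and orange tape dispenser, 55 mm by 130 mm (y), 75 mm high, standing beyond the board. Origin: centre of its underside.
There are look-alikes about, which are no part of the job. What is shaped like the blade but yellow is not meant. Leave any purple look-alike of the hub alone.

How it is judged:
On the way, in this order (a step that is already met when the one before it is completed fails the run):
1. column and blade both stand released and upright on the mat, the hub still within 20 mm of where it was (x of column in the frame of mat between -0.118 and 0.118 m and y of column in the frame of mat between -0.083 and 0.083 m and z of column in the frame of mat between 0 and 0.009 m and angle between each of column, blade's own z axis and vertical below 0.12 rad and contact force between each of column, blade and the fingers below 0.3 N and linear speed of each of column, blade below 0.02 m/s and angular speed of each of column, blade below 0.2 rad/s and x of blade in the frame of mat between -0.118 and 0.118 m and y of blade in the frame of mat between -0.083 and 0.083 m and z of blade in the frame of mat between 0 and 0.009 m and distance of hub from where it was at the start of the episode below 0.02 m), for 0.2 s.
2. the hub stands released and upright in the middle of the scale's pan (within 15 mm), column and blade still on the mat (horizontal distance between hub and scale below 0.015 m and z of hub in the frame of scale between 0.056 and 0.065 m and angle between hub's own z axis and vertical below 0.1 rad and contact force between each of hub, column, blade and the fingers below 0.3 N and linear speed of each of hub, column, blade below 0.02 m/s and angular speed of each of hub, column, blade below 0.2 rad/s and x of column in the frame of mat between -0.118 and 0.118 m and y of column in the frame of mat between -0.083 and 0.083 m and z of column in the frame of mat between 0 and 0.009 m and angle between each of column, blade's own z axis and vertical below 0.12 rad and x of blade in the frame of mat between -0.118 and 0.118 m and y of blade in the frame of mat between -0.083 and 0.083 m and z of blade in the frame of mat between 0 and 0.009 m), for 0.2 s.
At the end, for the whole second after the job is handed in: The hub stands upright on the pan within 15 mm of its centre; the column stands upright on the round plate and the blade on the oblong plate, each within 12 mm of the plate's centre, the blade's x axis within 15 degrees of the plate's; all released and at rest (horizontal distance between hub and scale below 0.015 m and z of hub in the frame of scale between 0.056 and 0.065 m and angle between each of hub, column, blade's own z axis and vertical below 0.1 rad and contact force between each of hub, column, blade and the fingers below 0.3 N and linear speed of each of hub, column, blade below 0.02 m/s and angular speed of each of hub, column, blade below 0.2 rad/s and horizontal distance between column and round_plate below 0.012 m and z of column in the frame of round_plate between 0 and 0.009 m and horizontal distance between blade and oblong_plate below 0.012 m and z of blade in the frame of oblong_plate between 0 and 0.009 m and angle between the x axis of blade and the x axis of oblong_plate, either way round below 0.26 rad); the robot touches nothing.
It fails at once if a tall moulding or the hub is tipped over (more than 45 degrees) (angle between any of column, blade, hub's own z axis and vertical above 0.8 rad).
It fails at once if the bottle or the dispenser is pushed more than 20 mm (distance of any of bottle, dispenser from where it was at the start of the episode above 0.02 m).
It also fails if it takes over 112 s, if anything falls off the work surface, if the arm or the gripper's body presses on something with over 40 N, if the wrist force passes 120 N, or if a joint passes its speed limit or range.

## Working session

There is one attempt and no reset: what is moved stays moved. The work goes in short steps, Python scripts to look and compute and a tool call to move; the robot and the scene stay as the last step left them, time stands still between calls to the robot, and variables do not carry over. Pictures are saved under pics/ and viewed, at most 14 in all, crops included, and the job is handed in when it is done.

Besides the shell and the picture viewer there is one more tool, called after "Request:" by a JSON object that holds its "op" and its "data", one argument or row to a line. carry_out: Moves the arm, as the interface text tells. Shifts and turns lie within -1 to 1; 1 stands for 0.3 m of shift or 90 degrees of turn. Its arguments: {"type":"object","properties":{"plan":{"type":"array","items":{"type":"array","items":{"type":"array","items":{"type":"number"}}}}},"required":["plan"]}

```bash
mkdir -p pics
cat > h.py <<'E'
import numpy as np, cv2, pickle
from plant import ctrl
def snap(n,f):
    s=ctrl.state(); c=ctrl.camera(n); cv2.imwrite(f'pics/{f}.png',c['pixels']); 
    c['s']=s; pickle.dump(c,open(f'pics/{f}.pkl','wb')); return c
def foc(c): return 210/np.tan(np.radians(c['vfov'])/2)
def T(c):
    if 'extrinsics' in c: return np.array(c['extrinsics'])
    M=np.eye(4); M[:3,:3]=c['s']['eef_rot']; M[:3,3]=c['s']['eef_pos']; return M@np.array(c['T_tool_cam'])
def ray(c,u,v):
    f=foc(c); x=(u-c['cx'])/f; y=(v-c['cy'])/f
    if 'extrinsics' in c: d=np.array([x,-y,-1])
    else:
        r=np.hypot(x,y)+1e-12; d=np.array([np.sin(r)*x/r,-np.sin(r)*y/r,-np.cos(r)])
    M=T(c); return M[:3,3],M[:3,:3]@d
def at(c,u,v,z):
    o,d=ray(c,u,v); return (o+d*(z-o[2])/d[2])[:2]
def proj(c,P):
    M=np.linalg.inv(T(c)); p=(np.c_[np.atleast_2d(P),np.ones(len(np.atleast_2d(P)))]@M.T)[:,:3]
    x,y,z=p[:,0],-p[:,1],-p[:,2]; f=foc(c)
    if 'extrinsics' in c: return np.c_[c['cx']+f*x/z,c['cy']+f*y/z]
    r=np.hypot(x,y)+1e-12; t=np.arctan2(r,z); return np.c_[c['cx']+f*t*x/r,c['cy']+f*t*y/r]
def load(f): return pickle.load(open(f'pics/{f}.pkl','rb'))
E
python3 - <<'E'
from h import *
np.set_printoptions(precision=4,suppress=True)
for n in ('top','side'):
    c=snap(n,n+'0'); print(n,{k:v for k,v in c.items() if k not in('pixels','s')})
s=ctrl.state();print(s)
E
```

```text
top {'vfov': 55.04991810679906, 'cx': 275.16392209043767, 'cy': 207.82844540068254, 'extrinsics': array([[-0.005 ,  0.9983, -0.0588,  0.5076],
       [-0.9999, -0.0042,  0.0136,  0.0021],
       [ 0.0133,  0.0589,  0.9982,  0.8254],
       [ 0.    ,  0.    ,  0.    ,  1.    ]])}
side {'vfov': 46.35035444453532, 'cx': 278.9211266830723, 'cy': 207.39010800759291, 'extrinsics': array([[ 0.9658,  0.2024, -0.1618,  0.3945],
       [-0.2591,  0.7504, -0.608 , -0.5845],
       [-0.0016,  0.6292,  0.7772,  0.8164],
       [ 0.    ,  0.    ,  0.    ,  1.    ]])}
{'time_s': 0.1, 'joint_positions': array([-1.4111,  0.159 ,  1.5981, -0.    ,  1.3862, -0.2101]), 'joint_vel': array([ 0.0004, -0.0013, -0.0021,  0.0001, -0.0005, -0.0004]), 'tau': array([ -0.0002, -39.6989, -33.2338,  -0.0002,   0.0042,  -0.    ]), 'eef_pos': array([ 0.2077, -0.5356,  0.2304]), 'eef_rot': array([[ 0.9324,  0.3614, -0.0003],
       [ 0.3614, -0.9324,  0.0016],
       [ 0.0003, -0.0016, -1.    ]]), 'contact_force': array([0.6161, 0.4337, 0.3506]), 'torque': array([-0.0167,  0.0337, -0.013 ]), 'grip_force': 0.0, 'opening': 0.9980070841701391}
```

View pics/top0.png

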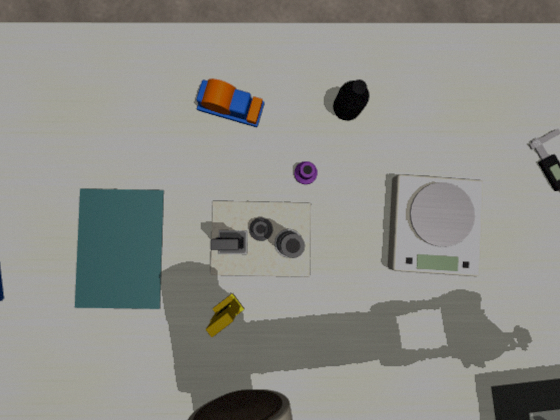

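View pics/side0.png

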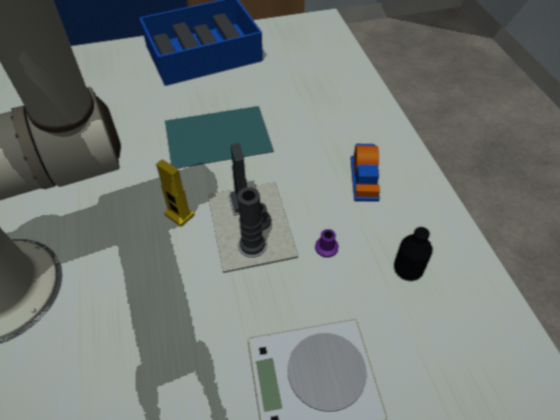

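The top view shows the blade (225,244) on the left, column (291,244) on the right and hub (261,229) on the board. The mat is at (120,248), the pan at (443,214), the yellow decoy at (225,315) and the purple decoy at (306,173). The side view agrees.

Run:
```python
from h import *
np.set_printoptions(precision=4,suppress=True)
c=load('top0');im=c['pixels']
cv2.imwrite('pics/crop1.png',cv2.resize(im[190:350,200:325],None,fx=4.8,fy=3.75*0+4.8*0.78,interpolation=cv2.INTER_CUBIC) if 0 else cv2.resize(im[192:342,195:325],None,fx=4,fy=4,interpolation=cv2.INTER_CUBIC))
hsv=cv2.cvtColor(im,cv2.COLOR_BGR2HSV)
m=cv2.inRange(hsv,(80,80,40),(100,255,255)); 
k=max(cv2.findContours(m,0,2)[0],key=cv2.contourArea); b=cv2.boxPoints(cv2.minAreaRect(k))
print('mat',[at(c,*p,0.004) for p in b], np.mean([at(c,*p,0.004) for p in b],0))
# pan
g=cv2.cvtColor(im,cv2.COLOR_BGR2GRAY).astype(int)
print(g[214,395:490:3]); print(g[170:260:3,443])
for n,p,z in [('col',(291,244),.164),('blade',(225,244),.164),('hub',(261,229),.055),('pan',(443,214),.06),('yel',(220,322),.16),('purp',(306,171),.045),('bottle',(350,100),.06),('disp',(232,102),.06)]: print(n,at(c,*p,z))
d=load('side0')
for n,P in [('col',(291,244,.164)),('hub',(261,229,.055)),('pan',(443,214,.06))]:
    xy=at(c,*P[:2],P[2]);print(n,proj(d,[*xy,P[2]]))
```

```text
mat [array([0.3605, 0.3926]), array([0.5993, 0.3899]), array([0.5926, 0.2198]), array([0.3534, 0.2254])] [0.4765 0.3069]
[ 78 165 161 163 124  93 147 146 144 143 144 145 142 144 142 141 141 141
 140 139 141 138 139 139 136 138 140 164 163 162 163 162]
[163 163 163 163 145 135 136 137 138 139 139 140 142 144 143 144 141 143
 144 143 147 147 143 147 149 147 162 163 161 119]
col [ 0.4872 -0.0326]
blade [0.4878 0.0753]
hub [0.5126 0.0188]
pan [ 0.5395 -0.3292]
yel [0.3614 0.0835]
purp [ 0.6254 -0.0691]
bottle [ 0.7615 -0.1545]
disp [0.7577 0.0739]
col [[248.9118 194.5386]]
hub [[258.3496 208.5961]]
pan [[327.0044 370.5352]]
```

View pics/crop1.png

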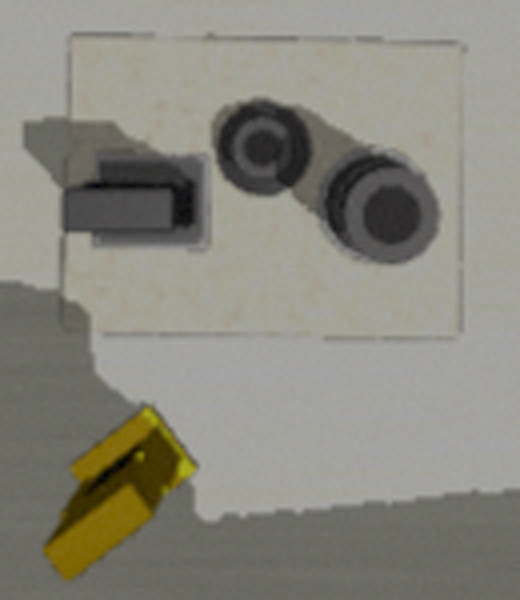

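Blade top centre is at about (224.4,244.2) and column top centre at about (292.8,245.2). The board is turned about 1 degree. I'll turn the tool to yaw 90°, so the fingers close along world x, and refine the numbers at the same time.

Request:
{"op": "carry_out", "data": {
  "plan": [
    [[0, 0, -0.02, 0, 0, -0.095, 0], [0, 0, -0.02, 0, 0, -0.095, 0], [0, 0, -0.02, 0, 0, -0.095, 0], [0, 0, -0.02, 0, 0, -0.095, 0], [0, 0, 0, 0, 0, -0.095, 0], [0, 0, 0, 0, 0, -0.095, 0], [0, 0, 0, 0, 0, -0.095, 0], [0, 0, 0, 0, 0, -0.095, 0], [0, 0, 0, 0, 0, 0, 0]]
  ]
}}

```text
time_s: 1.0
eef_pos: [0.2078, -0.5358, 0.2547]
eef_rot: [[0.007, 1.0, -0.0], [1.0, -0.007, 0.001], [0.001, -0.0, -1.0]]
contact_force: [0.2, -0.1, 0.4]
opening: 1.0
grip_force: 0.0
```

```bash
cat >> h.py <<'E'
np.set_printoptions(precision=4,suppress=True)
def go(x,y,z,yaw=np.pi/2):
    from scipy.spatial.transform import Rotation as R
    s=ctrl.state();A=np.array(s['eef_rot']);B=np.array([[np.cos(yaw),np.sin(yaw),0],[np.sin(yaw),-np.cos(yaw),0],[0,0,-1]])
    print('at',s['time_s'],s['eef_pos'],'q',s['joint_positions'],'units',A.T@(np.array([x,y,z])-s['eef_pos'])/.3,'turn',R.from_matrix(A.T@B).as_rotvec()/(np.pi/2))
E
python3 - <<'E'
from h import *
c=load('top0')
C=lambda u,v:(195+u/4,192+v/4)
k=[at(c,*C(*p),.01) for p in [(69,36),(465,43),(461,338),(62,332)]]
print('board',k,np.mean(k,0)); e=k[0]-k[1]+k[3]-k[2]; print('yaw deg from y',np.degrees(np.arctan2(-e[0],e[1])))
b=np.mean(k,0); t=np.arctan2(-e[0],e[1]); R=np.array([[np.cos(t),-np.sin(t)],[np.sin(t),np.cos(t)]])
for q in [(-.008,.056),(-.008,-.056),(.021,0)]: print(q,b+R@q)
print('col',at(c,292.75,245.25,.164),'blade',at(c,224.4,244.2,.164))
print('hub',at(c,195+263/4,192+147/4,.055),'plate',at(c,195+(92+210)/8,192+(152+250)/8,.014))
go(.482,.07,.23)
E
```

```text
board [array([0.57  , 0.1183]), array([ 0.5657, -0.0824]), array([ 0.4171, -0.0789]), array([0.4214, 0.1212])] [0.4936 0.0196]
yaw deg from y -1.234784266013865
(-0.008, 0.056) [0.4868 0.0757]
(-0.008, -0.056) [ 0.4844 -0.0363]
(0.021, 0) [0.5146 0.0191]
col [ 0.4851 -0.0354] blade [0.4874 0.0763]
hub [0.5131 0.0193] plate [0.4867 0.0764]
at 1.0 [ 0.2078 -0.5358  0.2547] q [-1.4111  0.1431  1.5677  0.      1.432  -1.4043] units [2.0253 0.9005 0.0845] turn [-0.0001 -0.0007 -0.0043]
```

Request:
{"op": "carry_out", "data": {
  "plan": [
    [[0.146, 0.066, 0, 0, 0, 0, 0], [0.146, 0.066, 0, 0, 0, 0, 0], [0.146, 0.066, 0, 0, 0, 0, 0], [0.146, 0.066, 0, 0, 0, 0, 0], [0.146, 0.066, 0, 0, 0, 0, 0], [0.146, 0.066, 0, 0, 0, 0, 0], [0.146, 0.066, 0, 0, 0, 0, 0], [0.146, 0.066, 0, 0, 0, 0, 0], [0.146, 0.066, 0, 0, 0, 0, 0], [0.146, 0.066, 0, 0, 0, 0, 0], [0.146, 0.066, 0, 0, 0, 0, 0], [0.146, 0.066, 0, 0, 0, 0, 0]]
  ]
}}

```text
time_s: 2.2
eef_pos: [0.4495, -0.0102, 0.2554]
eef_rot: [[0.011, 1.0, 0.001], [1.0, -0.011, -0.0], [-0.0, 0.001, -1.0]]
contact_force: [0.6, -1.9, -0.1]
opening: 0.999
grip_force: 0.0
```

Request:
{"op": "carry_out", "data": {
  "plan": [
    [[0.146, 0.066, 0, 0, 0, 0, 0], [0.146, 0.06, 0, 0, 0, 0, 0], [0, 0, 0, 0, 0, 0, 0], [0, 0, 0, 0, 0, 0, 0]]
  ]
}}

```text
time_s: 2.6
eef_pos: [0.4874, 0.0759, 0.2549]
eef_rot: [[0.007, 1.0, -0.001], [1.0, -0.007, -0.0], [-0.0, -0.001, -1.0]]
contact_force: [0.1, -0.2, 0.1]
opening: 0.998
grip_force: 0.0
```

Run:
```python
from h import *
go(.487,.076,.120)
c=snap('wrist','w1')
P=lambda p:print(proj(c,p))
P([[.487,.076,.164],[.485,-.036,.164],[.513,.019,.055]])
```

```text
at 2.6 [0.4874 0.0759 0.2549] q [-0.0908 -0.0723  1.7886 -0.0005  1.4264 -0.0832] units [ 0.0005 -0.0008  0.4495] turn [-0.0007  0.0002 -0.0048]
[[282.1688 211.4811]
 [281.1092 329.3963]
 [306.2615 229.4057]]
```

View pics/w1.png

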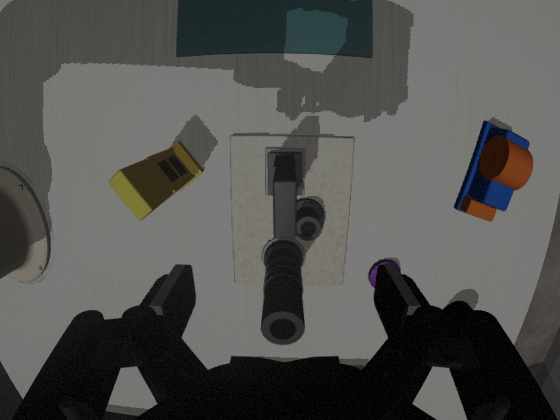

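Wrist view: blade top is centred near (284,208) and column top near (283,327), each within about 2 px of prediction. Descending and gripping the blade.

Request:
{"op": "carry_out", "data": {
  "plan": [
    [[0, 0, 0.1, 0, 0, 0, 0], [0, 0, 0.1, 0, 0, 0, 0], [0, 0, 0.1, 0, 0, 0, 0], [0, 0, 0.09, 0, 0, 0, 0], [0, 0, 0.06, 0, 0, 0, 0], [0, 0, 0, 0, 0, 0, 0.3], [0, 0, 0, 0, 0, 0, 0.6], [0, 0, 0, 0, 0, 0, 0.8], [0, 0, 0, 0, 0, 0, 1], [0, 0, 0, 0, 0, 0, 1], [0, 0, 0, 0, 0, 0, 1], [0, 0, 0, 0, 0, 0, 1]]
  ]
}}

```text
time_s: 3.85
eef_pos: [0.4883, 0.0749, 0.1216]
eef_rot: [[0.007, 1.0, 0.002], [1.0, -0.007, -0.001], [-0.001, 0.002, -1.0]]
contact_force: [-2.2, -1.4, 6.3]
opening: 0.203
grip_force: 59.1
```

Request:
{"op": "carry_out", "data": {
  "plan": [
    [[0, 0, -0.05, 0, 0, 0, 1], [0, 0, -0.1, 0, 0, 0, 1], [0.08, 0.013, 0, 0, 0, 0, 1], [0.13, 0.022, 0, 0, 0, 0, 1], [0.13, 0.022, 0, 0, 0, 0, 1], [0.13, 0.022, 0, 0, 0, 0, 1], [0.13, 0.022, 0, 0, 0, 0, 1], [0.1, 0.022, 0, 0, 0, 0, 1], [0.08, 0.01, 0, 0, 0, 0, 1], [0, 0, 0, 0, 0, 0, 1], [0, 0, 0, 0, 0, 0, 1]]
  ]
}}

```text
time_s: 4.95
eef_pos: [0.5286, 0.3089, 0.1646]
eef_rot: [[0.006, 1.0, -0.001], [1.0, -0.006, -0.001], [-0.001, -0.001, -1.0]]
contact_force: [0.7, 0.1, -1.6]
opening: 0.207
grip_force: 59.0
```

Run:
```python
from h import *
go(.528,.311,.112); s=ctrl.state(); print(s['opening'],s['grip_force'],s['contact_force'])
```

```text
at 4.95 [0.5286 0.3089 0.1646] q [ 0.3319  0.3098  1.5535 -0.0004  1.2796  0.3381] units [ 0.0072 -0.0019  0.1752] turn [-0.0008  0.0005 -0.0038]
0.2066124442287133 59.01883006095886 [ 0.6922  0.0629 -1.6437]
```

Request:
{"op": "carry_out", "data": {
  "plan": [
    [[0, 0, 0.06, 0, 0, 0, 1], [0, 0, 0.06, 0, 0, 0, 1], [0, 0, 0.035, 0, 0, 0, 1], [0, 0, 0.01, 0, 0, 0, 1], [0, 0, 0.007, 0, 0, 0, 1], [0, 0, 0, 0, 0, 0, 1], [0, 0, 0, 0, 0, 0, 1]]
  ]
}}

```text
time_s: 5.65
eef_pos: [0.5298, 0.3089, 0.1147]
eef_rot: [[0.007, 1.0, 0.002], [1.0, -0.007, 0.0], [0.001, 0.002, -1.0]]
contact_force: [1.7, 0.4, -2.0]
opening: 0.203
grip_force: 58.9
```

Request:
{"op": "carry_out", "data": {
  "plan": [
    [[0, 0, 0.006, 0, 0, 0, 1], [0, 0, 0.005, 0, 0, 0, 1], [0, 0, 0, 0, 0, 0, 1], [0, 0, 0, 0, 0, 0, 1]]
  ]
}}

```text
time_s: 6.05
eef_pos: [0.5297, 0.309, 0.1116]
eef_rot: [[0.007, 1.0, 0.001], [1.0, -0.007, 0.0], [0.0, 0.001, -1.0]]
contact_force: [-2.3, -1.0, 6.0]
opening: 0.202
grip_force: 60.0
```

Request:
{"op": "carry_out", "data": {
  "plan": [
    [[0, 0, -0.003, 0, 0, 0, 0.7], [0, 0, 0, 0, 0, 0, 0.5], [0, 0, 0, 0, 0, 0, 0.2], [0, 0, 0, 0, 0, 0, 0], [0, 0, 0, 0, 0, 0, 0], [0, 0, -0.06, 0, 0, 0, 0], [0, 0, -0.13, 0, 0, 0, 0], [0, 0, -0.13, 0, 0, 0, 0], [0, 0, -0.1, 0, 0, 0, 0]]
  ]
}}

```text
time_s: 6.95
eef_pos: [0.5297, 0.309, 0.2399]
eef_rot: [[0.007, 1.0, 0.002], [1.0, -0.007, 0.001], [0.001, 0.002, -1.0]]
contact_force: [1.1, 0.8, -0.1]
opening: 1.002
grip_force: 0.0
```

Request:
{"op": "carry_out", "data": {
  "plan": [
    [[-0.09, -0.01, 0, 0, 0, 0, 0], [-0.15, -0.02, 0, 0, 0, 0, 0], [-0.15, -0.02, 0, 0, 0, 0, 0], [-0.15, -0.02, 0, 0, 0, 0, 0], [-0.15, -0.02, 0, 0, 0, 0, 0], [-0.15, -0.02, 0, 0, 0, 0, 0], [-0.15, -0.02, 0, 0, 0, 0, 0], [-0.15, -0.02, 0, 0, 0, 0, 0], [0, 0, 0, 0, 0, 0, 0], [0, 0, 0, 0, 0, 0, 0]]
  ]
}}

```text
time_s: 7.95
eef_pos: [0.4817, -0.0335, 0.2374]
eef_rot: [[0.01, 1.0, 0.0], [1.0, -0.01, 0.0], [0.0, 0.0, -1.0]]
contact_force: [1.4, 0.9, -0.1]
opening: 1.001
grip_force: 0.0
```

Run:
```python
from h import *
go(.4855,-.036,.120); c=snap('top','top1')
```

```text
at 7.95 [ 0.4817 -0.0335  0.2374] q [-0.3207 -0.0899  1.8398  0.0005  1.3916 -0.3111] units [-0.0084  0.0127  0.3912] turn [ 0.0002 -0.0003 -0.0062]
```

View pics/top1.png

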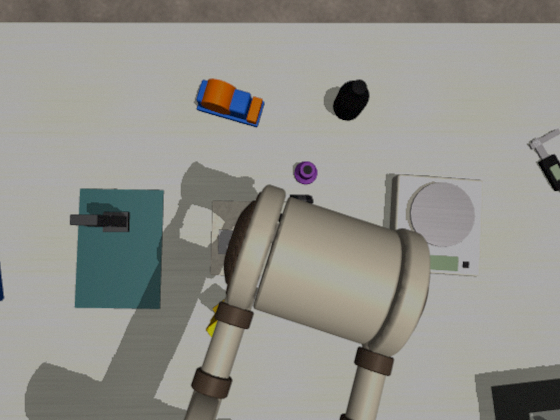

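The blade stands on the mat at about (115,221), base right and top leaning left only from perspective. Next, the column.

Request:
{"op": "carry_out", "data": {
  "plan": [
    [[-0.008, 0.013, 0.06, 0, 0, 0, 0], [0, 0, 0.1, 0, 0, 0, 0], [0, 0, 0.1, 0, 0, 0, 0], [0, 0, 0.09, 0, 0, 0, 0], [0, 0, 0.04, 0, 0, 0, 0], [0, 0, 0, 0, 0, 0, 0.2], [0, 0, 0, 0, 0, 0, 0.4], [0, 0, 0, 0, 0, 0, 0.5], [0, 0, 0, 0, 0, 0, 0.7], [0, 0, 0, 0, 0, 0, 1], [0, 0, 0, 0, 0, 0, 1], [0, 0, 0, 0, 0, 0, 1]]
  ]
}}

```text
time_s: 9.2
eef_pos: [0.4865, -0.0356, 0.1222]
eef_rot: [[0.007, 1.0, 0.002], [1.0, -0.007, -0.001], [-0.001, 0.002, -1.0]]
contact_force: [-2.0, 0.6, 7.1]
opening: 0.45
grip_force: 59.6
```

Request:
{"op": "carry_out", "data": {
  "plan": [
    [[0, 0, -0.05, 0, 0, 0, 1], [0, 0, -0.1, 0, 0, 0, 1], [0.08, 0, 0, 0, 0, 0, 1], [0.13, 0, 0, 0, 0, 0, 1], [0.14, 0, 0, 0, 0, 0, 1], [0.14, 0, 0, 0, 0, 0, 1], [0.14, 0, 0, 0, 0, 0, 1], [0.14, -0.02, 0, 0, 0, 0, 1], [0.13, -0.06, 0, 0, 0, 0, 1], [0.11, -0.07, 0, 0, 0, 0, 1], [0.05, -0.05, 0, 0, 0, 0, 1], [0, 0, 0, 0, 0, 0, 1]]
  ]
}}

```text
time_s: 10.4
eef_pos: [0.426, 0.2851, 0.1654]
eef_rot: [[0.004, 1.0, -0.001], [1.0, -0.004, 0.001], [0.001, -0.001, -1.0]]
contact_force: [1.3, -0.1, -2.7]
opening: 0.447
grip_force: 60.6
```

Request:
{"op": "carry_out", "data": {
  "plan": [
    [[0, 0, 0.05, 0, 0, 0, 1], [0, 0, 0.06, 0, 0, 0, 1], [0, 0, 0.04, 0, 0, 0, 1], [0, 0, 0.01, 0, 0, 0, 1], [0, 0, 0.007, 0, 0, 0, 1], [0, 0, 0, 0, 0, 0, 1], [0, 0, 0, 0, 0, 0, 1]]
  ]
}}

```text
time_s: 11.1
eef_pos: [0.4286, 0.2832, 0.116]
eef_rot: [[0.007, 1.0, 0.001], [1.0, -0.007, 0.0], [0.0, 0.001, -1.0]]
contact_force: [0.1, -0.1, -1.4]
opening: 0.448
grip_force: 60.6
```

Request:
{"op": "carry_out", "data": {
  "plan": [
    [[0, 0, 0.006, 0, 0, 0, 1], [0, 0, 0.006, 0, 0, 0, 1], [0, 0, 0.002, 0, 0, 0, 1], [0, 0, 0, 0, 0, 0, 1], [0, 0, 0, 0, 0, 0, 1]]
  ]
}}

```text
time_s: 11.6
eef_pos: [0.4284, 0.2835, 0.1122]
eef_rot: [[0.007, 1.0, 0.001], [1.0, -0.007, 0.001], [0.001, 0.001, -1.0]]
contact_force: [-2.7, -0.1, 4.9]
opening: 0.446
grip_force: 61.5
```

Request:
{"op": "carry_out", "data": {
  "plan": [
    [[0, 0, -0.003, 0, 0, 0, 0.5], [0, 0, 0, 0, 0, 0, 0.3], [0, 0, 0, 0, 0, 0, 0.1], [0, 0, 0, 0, 0, 0, 0], [0, 0, 0, 0, 0, 0, 0], [0, 0, -0.06, 0, 0, 0, 0], [0, 0, -0.13, 0, 0, 0, 0], [0, 0, -0.13, 0, 0, 0, 0], [0, 0, -0.1, 0, 0, 0, 0]]
  ]
}}

```text
time_s: 12.5
eef_pos: [0.4284, 0.2833, 0.2404]
eef_rot: [[0.007, 1.0, 0.002], [1.0, -0.007, 0.001], [0.001, 0.002, -1.0]]
contact_force: [0.7, -0.1, 0.6]
opening: 1.002
grip_force: 0.0
```

Request:
{"op": "carry_out", "data": {
  "plan": [
    [[-0.1, 0.03, 0, 0, 0, 0, 0], [-0.13, 0.04, 0, 0, 0, 0, 0], [-0.13, 0.04, 0, 0, 0, 0, 0], [-0.13, 0.04, 0, 0, 0, 0, 0], [-0.13, 0.04, 0, 0, 0, 0, 0], [-0.13, 0.04, 0, 0, 0, 0, 0], [-0.12, 0.05, 0, 0, 0, 0, 0], [0, 0, 0, 0, 0, 0, 0], [0, 0, 0, 0, 0, 0, 0]]
  ]
}}

```text
time_s: 13.4
eef_pos: [0.51, 0.0211, 0.2377]
eef_rot: [[0.009, 1.0, -0.001], [1.0, -0.009, 0.001], [0.001, -0.001, -1.0]]
contact_force: [-0.3, 0.3, 0.7]
opening: 1.0
grip_force: 0.0
```

Run:
```python
from h import *
go(.513,.019,.024); c=snap('wrist','w2')
print(proj(c,[[.513,.019,.055],[.4868,.0757,.014],[.4844,-.0363,.014]]))
```

```text
at 13.4 [0.51   0.0211 0.2377] q [-0.196  -0.0147  1.7669  0.0005  1.3901 -0.1871] units [-0.0074  0.0106  0.7122] turn [-0.0004 -0.0004 -0.0057]
[[286.0672 186.0793]
 [262.1552 128.8296]
 [262.4093 223.1253]]
```

View pics/w2.png

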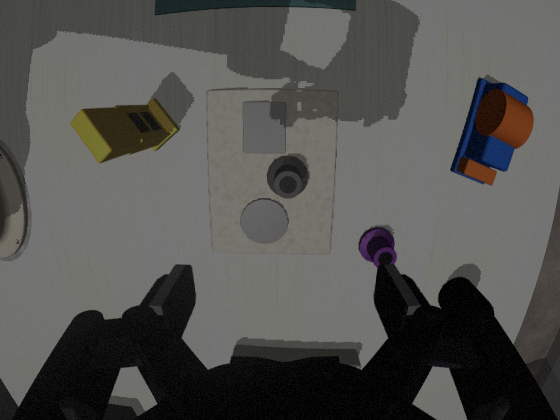

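The wrist view shows the hub top at (290,185), the oblong plate at (264,127) and the round plate at (264,221), all within about 2-4 mm of my numbers. Gripping the hub.

Request:
{"op": "carry_out", "data": {
  "plan": [
    [[-0.007, 0.016, 0.1, 0, 0, 0, 0], [0, 0, 0.13, 0, 0, 0, 0], [0, 0, 0.13, 0, 0, 0, 0], [0, 0, 0.13, 0, 0, 0, 0], [0, 0, 0.1, 0, 0, 0, 0], [0, 0, 0.07, 0, 0, 0, 0], [0, 0, 0.03, 0, 0, 0, 0], [0, 0, 0, 0, 0, 0, 0], [0, 0, 0, 0, 0, 0, 0]]
  ]
}}

```text
time_s: 14.35
eef_pos: [0.5157, 0.0198, 0.0321]
eef_rot: [[0.006, 1.0, 0.002], [1.0, -0.006, -0.0], [-0.0, 0.002, -1.0]]
contact_force: [0.0, 0.6, 1.3]
opening: 0.999
grip_force: 0.0
```

Request:
{"op": "carry_out", "data": {
  "plan": [
    [[0, 0, 0.015, 0, 0, 0, 0], [0, 0, 0.01, 0, 0, 0, 0], [0, 0, 0, 0, 0, 0, 0.3], [0, 0, 0, 0, 0, 0, 0.4], [0, 0, 0, 0, 0, 0, 0.5], [0, 0, 0, 0, 0, 0, 0.6], [0, 0, 0, 0, 0, 0, 0.8], [0, 0, 0, 0, 0, 0, 1], [0, 0, 0, 0, 0, 0, 1], [0, 0, 0, 0, 0, 0, 1]]
  ]
}}

```text
time_s: 15.35
eef_pos: [0.5152, 0.0193, 0.0237]
eef_rot: [[0.007, 1.0, 0.001], [1.0, -0.007, -0.0], [-0.0, 0.001, -1.0]]
contact_force: [-0.6, -0.6, 3.1]
opening: 0.328
grip_force: 59.1
```

Run:
```python
from h import *
c=load('top0'); g=cv2.medianBlur(cv2.cvtColor(c['pixels'],cv2.COLOR_BGR2GRAY),3)
roi=g[172:256,400:482]; m=((roi<154)).astype(np.uint8)
m=cv2.morphologyEx(m,cv2.MORPH_OPEN,np.ones((5,5)))
k=max(cv2.findContours(m,0,1)[0],key=cv2.contourArea);e=cv2.fitEllipse(cv2.convexHull(k));print(e)
p=(400+e[0][0],172+e[0][1]);xy=at(c,*p,.06);print(p,xy)
d=load('side0');print(proj(d,[*xy,.06]),proj(d,[[xy[0]+.062*np.cos(t),xy[1]+.062*np.sin(t),.06] for t in (0,np.pi/2,np.pi,-np.pi/2)]))
go(*xy,.2)
```

```text
((39.80758285522461, 41.68111801147461), (65.39848327636719, 70.30412292480469), 105.8902587890625)
(439.8075828552246, 213.6811180114746) [ 0.5402 -0.3231]
[[326.148  366.7196]] [[363.1773 356.7847]
 [314.193  331.0462]
 [288.1415 376.9168]
 [339.333  406.0636]]
at 15.35 [0.5152 0.0193 0.0237] q [-0.1973  0.2781  1.911  -0.0001  0.9517 -0.1901] units [-1.1406  0.092  -0.5872] turn [ 0.0005  0.0001 -0.0046]
```

The pan spans columns 410–475 and rows 181–247 in the top view, and the side view agrees. That puts its centre at about (0.5395,-0.3285).

Request:
{"op": "carry_out", "data": {
  "plan": [
    [[0, 0, -0.06, 0, 0, 0, 1], [0, 0, -0.13, 0, 0, 0, 1], [0, 0, -0.12, 0, 0, 0, 1], [-0.09, 0.007, 0, 0, 0, 0, 1], [-0.14, 0.01, 0, 0, 0, 0, 1], [-0.14, 0.01, 0, 0, 0, 0, 1], [-0.14, 0.01, 0, 0, 0, 0, 1], [-0.14, 0.01, 0, 0, 0, 0, 1], [-0.14, 0.01, 0, 0, 0, 0, 1], [-0.14, 0.01, 0, 0, 0, 0, 1], [-0.14, 0.01, 0, 0, 0, 0, 1], [-0.09, 0.005, 0, 0, 0, 0, 1]]
  ]
}}

```text
time_s: 16.55
eef_pos: [0.5362, -0.3314, 0.1156]
eef_rot: [[0.009, 1.0, -0.001], [1.0, -0.009, 0.0], [0.0, -0.001, -1.0]]
contact_force: [1.2, 0.6, -0.8]
opening: 0.327
grip_force: 59.3
```

Request:
{"op": "carry_out", "data": {
  "plan": [
    [[0, 0, 0, 0, 0, 0, 1], [0, 0, 0, 0, 0, 0, 1]]
  ]
}}

```text
time_s: 16.75
eef_pos: [0.5363, -0.3285, 0.1154]
eef_rot: [[0.008, 1.0, -0.001], [1.0, -0.008, 0.002], [0.002, -0.001, -1.0]]
contact_force: [0.9, -0.1, -0.7]
opening: 0.327
grip_force: 59.4
```

Run:
```python
from h import *
go(.5395,-.3285,.0737); c=snap('wrist','w3')
P=[[.5395+.062*np.cos(t),-.3285+.062*np.sin(t),.06] for t in np.linspace(0,6.28,40)]
im=c['pixels'].copy(); cv2.polylines(im,[np.int32(np.round(proj(c,P)))],True,(0,0,255),1); cv2.imwrite('pics/w3o.png',im)
```

```text
at 16.75 [ 0.5363 -0.3285  0.1154] q [-0.7416  0.4028  1.5377  0.0004  1.2032 -0.7335] units [-0.0003  0.0109  0.139 ] turn [-0.0008 -0.0011 -0.0052]
```

View pics/w3o.png

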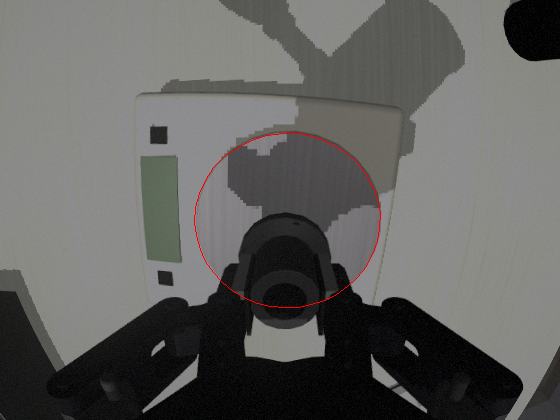

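The projected pan outline fits the pan rim. Lowering.

Request:
{"op": "carry_out", "data": {
  "plan": [
    [[0, 0.011, 0.05, 0, 0, 0, 1], [0, 0, 0.05, 0, 0, 0, 1], [0, 0, 0.02, 0, 0, 0, 1], [0, 0, 0.01, 0, 0, 0, 1], [0, 0, 0.006, 0, 0, 0, 1], [0, 0, 0, 0, 0, 0, 1], [0, 0, 0, 0, 0, 0, 1]]
  ]
}}

```text
time_s: 17.5
eef_pos: [0.5405, -0.3291, 0.0762]
eef_rot: [[0.007, 1.0, 0.001], [1.0, -0.007, -0.001], [-0.001, 0.001, -1.0]]
contact_force: [-0.6, 0.1, -1.6]
opening: 0.33
grip_force: 59.4
```

Request:
{"op": "carry_out", "data": {
  "plan": [
    [[0, 0, 0.006, 0, 0, 0, 1], [0, 0, 0.004, 0, 0, 0, 1], [0, 0, 0, 0, 0, 0, 1], [0, 0, 0, 0, 0, 0, 1]]
  ]
}}

```text
time_s: 17.9
eef_pos: [0.5406, -0.3292, 0.0738]
eef_rot: [[0.007, 1.0, 0.001], [1.0, -0.007, -0.001], [-0.001, 0.001, -1.0]]
contact_force: [-1.8, 1.6, 6.0]
opening: 0.321
grip_force: 59.8
```

Request:
{"op": "carry_out", "data": {
  "plan": [
    [[0, 0, -0.003, 0, 0, 0, 0.6], [0, 0, 0, 0, 0, 0, 0.4], [0, 0, 0, 0, 0, 0, 0.2], [0, 0, 0, 0, 0, 0, 0], [0, 0, 0, 0, 0, 0, 0], [0, 0, 0, 0, 0, 0, 0], [0, 0, -0.06, 0, 0, 0, 0], [0, 0, -0.14, 0, 0, 0, 0], [0, 0, -0.15, 0, 0, 0, 0], [0, 0, -0.15, 0, 0, 0, 0], [0, 0, -0.06, 0, 0, 0, 0]]
  ]
}}

```text
time_s: 19.0
eef_pos: [0.5419, -0.3303, 0.2477]
eef_rot: [[0.007, 1.0, 0.007], [1.0, -0.007, -0.006], [-0.006, 0.007, -1.0]]
contact_force: [0.2, -0.4, 0.6]
opening: 1.0
grip_force: 0.0
```

Request:
{"op": "carry_out", "data": {
  "plan": [
    [[0.08, -0.01, 0, 0, 0, 0, 0], [0.14, -0.025, 0, 0, 0, 0, 0], [0.14, -0.025, 0, 0, 0, 0, 0], [0.14, -0.025, 0, 0, 0, 0, 0], [0.14, -0.025, 0, 0, 0, 0, 0], [0.14, -0.025, 0, 0, 0, 0, 0], [0.14, -0.025, 0, 0, 0, 0, 0], [0.14, -0.025, 0, 0, 0, 0, 0], [0.14, -0.025, 0, 0, 0, 0, 0], [0.14, -0.025, 0, 0, 0, 0, 0], [0.14, -0.025, 0, 0, 0, 0, 0], [0.14, -0.025, 0, 0, 0, 0, 0]]
  ]
}}

```text
time_s: 20.2
eef_pos: [0.4576, 0.1594, 0.2417]
eef_rot: [[0.007, 1.0, 0.001], [1.0, -0.007, 0.0], [0.0, 0.001, -1.0]]
contact_force: [0.8, -0.3, 0.4]
opening: 1.004
grip_force: 0.0
```

Request:
{"op": "carry_out", "data": {
  "plan": [
    [[0.14, -0.025, 0, 0, 0, 0, 0], [0.14, -0.025, 0, 0, 0, 0, 0], [0.14, -0.025, 0, 0, 0, 0, 0], [0, 0, 0, 0, 0, 0, 0], [0, 0, 0, 0, 0, 0, 0]]
  ]
}}

```text
time_s: 20.7
eef_pos: [0.4362, 0.2846, 0.2414]
eef_rot: [[0.005, 1.0, -0.0], [1.0, -0.005, -0.0], [-0.0, -0.0, -1.0]]
contact_force: [0.3, 0.2, 0.3]
opening: 0.995
grip_force: 0.0
```

Run:
```python
from h import *
go(.4284,.2835,.1122); c=snap('top','top2'); 
xy=at(c,443,213,.1); 
for q in [(.5405,-.3291,.105),(.5395,-.3285,.06),(.4284,.2835,.154),(.53,.309,.154)]: print(proj(c,q))
a=cv2.resize(c['pixels'][165:265,385:490],None,fx=4,fy=4,interpolation=cv2.INTER_CUBIC); cv2.imwrite('pics/c2.png',a)
```

```text
at 20.7 [0.4362 0.2846 0.2414] q [ 0.346   0.0103  1.7346 -0.0004  1.3969  0.3511] units [-0.0035 -0.026   0.4307] turn [-0.      0.0003 -0.0032]
[[453.6532 212.3769]]
[[442.6375 214.0223]]
[[ 98.5848 280.7737]]
[[ 84.3723 218.9797]]
```

View pics/c2.png

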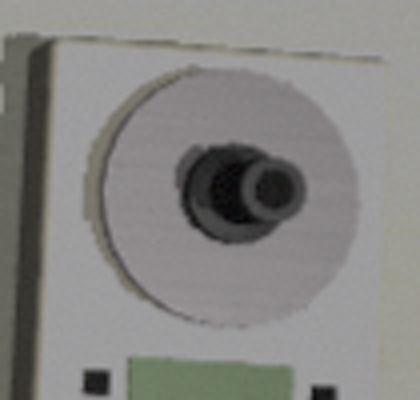

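The hub's flange is centred near (232,193) against the pan's (231,197) in the crop, so it's about 1 mm off centre and upright. Now back to the column.

Request:
{"op": "carry_out", "data": {
  "plan": [
    [[-0.0035, -0.026, 0.06, 0, 0, 0, 0], [0, 0, 0.11, 0, 0, 0, 0], [0, 0, 0.11, 0, 0, 0, 0], [0, 0, 0.1, 0, 0, 0, 0], [0, 0, 0.05, 0, 0, 0, 0], [0, 0, 0, 0, 0, 0, 0.2], [0, 0, 0, 0, 0, 0, 0.4], [0, 0, 0, 0, 0, 0, 0.5], [0, 0, 0, 0, 0, 0, 0.7], [0, 0, 0, 0, 0, 0, 1], [0, 0, 0, 0, 0, 0, 1], [0, 0, 0, 0, 0, 0, 1]]
  ]
}}

```text
time_s: 21.95
eef_pos: [0.4295, 0.2833, 0.1143]
eef_rot: [[0.007, 1.0, 0.002], [1.0, -0.007, 0.001], [0.001, 0.002, -1.0]]
contact_force: [-3.6, -0.1, 6.6]
opening: 0.444
grip_force: 59.4
```

Request:
{"op": "carry_out", "data": {
  "plan": [
    [[0, 0, -0.05, 0, 0, 0, 1], [0, 0, -0.1, 0, 0, 0, 1], [-0.08, 0, 0, 0, 0, 0, 1], [-0.13, 0.02, 0, 0, 0, 0, 1], [-0.14, 0.06, 0, 0, 0, 0, 1], [-0.14, 0.07, 0, 0, 0, 0, 1], [-0.14, 0.038, 0, 0, 0, 0, 1], [-0.14, 0, 0, 0, 0, 0, 1], [-0.13, 0, 0, 0, 0, 0, 1], [-0.1, 0, 0, 0, 0, 0, 1], [-0.064, 0, 0, 0, 0, 0, 1], [0, 0, 0, 0, 0, 0, 1]]
  ]
}}

```text
time_s: 23.15
eef_pos: [0.4832, -0.039, 0.158]
eef_rot: [[0.011, 1.0, 0.001], [1.0, -0.011, -0.001], [-0.001, 0.001, -1.0]]
contact_force: [1.2, 0.2, -2.1]
opening: 0.448
grip_force: 60.3
```

Request:
{"op": "carry_out", "data": {
  "plan": [
    [[0, 0, 0, 0, 0, 0, 1]]
  ]
}}

```text
time_s: 23.25
eef_pos: [0.483, -0.0366, 0.1577]
eef_rot: [[0.008, 1.0, 0.0], [1.0, -0.008, 0.0], [0.0, 0.0, -1.0]]
contact_force: [0.3, 0.4, -1.8]
opening: 0.446
grip_force: 60.4
```

Run:
```python
from h import *
go(.486,-.036,.1255); c=snap('side','side2')
P=[[.4844+.029*np.cos(t),-.0363+.029*np.sin(t),.014] for t in np.linspace(0,6.28,40)]
im=c['pixels'].copy(); cv2.polylines(im,[np.int32(np.round(proj(c,P)*16))],True,(0,0,255),1,shift=4)
cv2.imwrite('pics/s2.png',cv2.resize(im[110:290,160:360],None,fx=3.3,fy=3.3,interpolation=cv2.INTER_CUBIC))
```

```text
at 23.25 [ 0.483  -0.0366  0.1577] q [-0.3261 -0.0082  1.9243  0.0004  1.2251 -0.3181] units [0.0021 0.0101 0.1074] turn [ 0.0003 -0.0002 -0.0052]
```

View pics/s2.png

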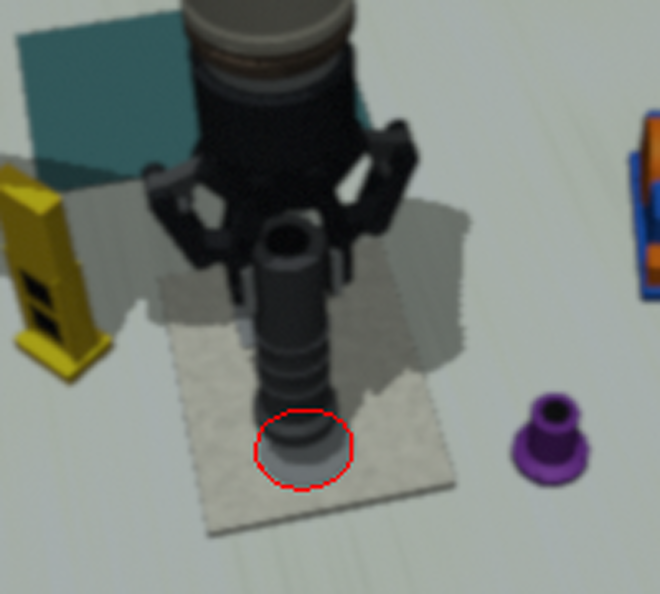

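The predicted plate outline (red, about (304,449) in the crop) fits the round plate, with the column upright above it. Lowering.

Request:
{"op": "carry_out", "data": {
  "plan": [
    [[0.002, 0.008, 0.04, 0, 0, 0, 1], [0, 0, 0.04, 0, 0, 0, 1], [0, 0, 0.02, 0, 0, 0, 1], [0, 0, 0.006, 0, 0, 0, 1], [0, 0, 0.004, 0, 0, 0, 1], [0, 0, 0, 0, 0, 0, 1], [0, 0, 0, 0, 0, 0, 1]]
  ]
}}

```text
time_s: 24.0
eef_pos: [0.4857, -0.0362, 0.1247]
eef_rot: [[0.007, 1.0, 0.001], [1.0, -0.007, -0.0], [-0.0, 0.001, -1.0]]
contact_force: [-0.2, -0.2, -2.1]
opening: 0.445
grip_force: 60.6
```

Request:
{"op": "carry_out", "data": {
  "plan": [
    [[0, 0, 0.004, 0, 0, 0, 1], [0, 0, 0, 0, 0, 0, 1], [0, 0, 0, 0, 0, 0, 1]]
  ]
}}

```text
time_s: 24.3
eef_pos: [0.4859, -0.0363, 0.1243]
eef_rot: [[0.007, 1.0, 0.001], [1.0, -0.007, -0.001], [-0.001, 0.001, -1.0]]
contact_force: [-2.3, 0.7, 5.3]
opening: 0.446
grip_force: 61.3
```

Request:
{"op": "carry_out", "data": {
  "plan": [
    [[0, 0, -0.002, 0, 0, 0, 0.5], [0, 0, 0, 0, 0, 0, 0.3], [0, 0, 0, 0, 0, 0, 0.1], [0, 0, 0, 0, 0, 0, 0], [0, 0, 0, 0, 0, 0, 0], [0, 0, -0.06, 0, 0, 0, 0], [0, 0, -0.13, 0, 0, 0, 0], [0, 0, -0.13, 0, 0, 0, 0], [0, 0, -0.08, 0, 0, 0, 0]]
  ]
}}

```text
time_s: 25.2
eef_pos: [0.4863, -0.0364, 0.2471]
eef_rot: [[0.007, 1.0, 0.004], [1.0, -0.007, -0.001], [-0.001, 0.004, -1.0]]
contact_force: [0.8, 0.3, 0.6]
opening: 0.996
grip_force: 0.0
```

Request:
{"op": "carry_out", "data": {
  "plan": [
    [[0.1, 0.02, 0, 0, 0, 0, 0], [0.15, 0.022, 0, 0, 0, 0, 0], [0.15, 0.022, 0, 0, 0, 0, 0], [0.15, 0.022, 0, 0, 0, 0, 0], [0.15, 0.022, 0, 0, 0, 0, 0], [0.15, 0.022, 0, 0, 0, 0, 0], [0.15, 0.022, 0, 0, 0, 0, 0], [0.15, 0.022, 0, 0, 0, 0, 0], [0, 0, 0, 0, 0, 0, 0], [0, 0, 0, 0, 0, 0, 0]]
  ]
}}

```text
time_s: 26.2
eef_pos: [0.5397, 0.3093, 0.2433]
eef_rot: [[0.005, 1.0, -0.001], [1.0, -0.005, -0.001], [-0.001, -0.001, -1.0]]
contact_force: [-0.0, -0.5, 0.2]
opening: 1.0
grip_force: 0.0
```

Run:
```python
from h import *
go(.5297,.309,.1116)
```

```text
at 26.2 [0.5397 0.3093 0.2433] q [ 0.3266  0.2719  1.4412 -0.0004  1.4295  0.3319] units [-0.0008 -0.0328  0.4389] turn [-0.0005  0.0004 -0.0034]
```

Request:
{"op": "carry_out", "data": {
  "plan": [
    [[-0.001, -0.033, 0.06, 0, 0, 0, 0], [0, 0, 0.11, 0, 0, 0, 0], [0, 0, 0.11, 0, 0, 0, 0], [0, 0, 0.1, 0, 0, 0, 0], [0, 0, 0.058, 0, 0, 0, 0], [0, 0, 0, 0, 0, 0, 0.3], [0, 0, 0, 0, 0, 0, 0.6], [0, 0, 0, 0, 0, 0, 0.8], [0, 0, 0, 0, 0, 0, 1], [0, 0, 0, 0, 0, 0, 1], [0, 0, 0, 0, 0, 0, 1], [0, 0, 0, 0, 0, 0, 1]]
  ]
}}

```text
time_s: 27.4
eef_pos: [0.5307, 0.3086, 0.114]
eef_rot: [[0.007, 1.0, 0.002], [1.0, -0.007, 0.001], [0.001, 0.002, -1.0]]
contact_force: [-2.4, -1.2, 6.8]
opening: 0.205
grip_force: 59.2
```

Request:
{"op": "carry_out", "data": {
  "plan": [
    [[0, 0, -0.05, 0, 0, 0, 1], [0, 0, -0.1, 0, 0, 0, 1], [-0.08, -0.01, 0, 0, 0, 0, 1], [-0.13, -0.02, 0, 0, 0, 0, 1], [-0.13, -0.02, 0, 0, 0, 0, 1], [-0.13, -0.02, 0, 0, 0, 0, 1], [-0.13, -0.022, 0, 0, 0, 0, 1], [-0.11, -0.022, 0, 0, 0, 0, 1], [-0.067, -0.02, 0, 0, 0, 0, 1], [0, 0, 0, 0, 0, 0, 1], [0, 0, 0, 0, 0, 0, 1]]
  ]
}}

```text
time_s: 28.5
eef_pos: [0.4884, 0.0756, 0.158]
eef_rot: [[0.008, 1.0, 0.001], [1.0, -0.008, 0.0], [0.0, 0.001, -1.0]]
contact_force: [-0.8, 0.2, -1.6]
opening: 0.204
grip_force: 59.0
```

Run:
```python
from h import *
go(.488,.0749,.1253)
```

```text
at 28.5 [0.4884 0.0756 0.158 ] q [-0.0918  0.0175  1.8979  0.0005  1.2255 -0.0838] units [-0.0024 -0.0013  0.1089] turn [ 0.0004 -0.0003 -0.0052]
```

Request:
{"op": "carry_out", "data": {
  "plan": [
    [[-0.002, -0.001, 0.04, 0, 0, 0, 1], [0, 0, 0.04, 0, 0, 0, 1], [0, 0, 0.02, 0, 0, 0, 1], [0, 0, 0.006, 0, 0, 0, 1], [0, 0, 0.004, 0, 0, 0, 1], [0, 0, 0.004, 0, 0, 0, 1], [0, 0, 0, 0, 0, 0, 1], [0, 0, 0, 0, 0, 0, 1]]
  ]
}}

```text
time_s: 29.3
eef_pos: [0.4882, 0.075, 0.124]
eef_rot: [[0.007, 1.0, 0.001], [1.0, -0.007, 0.0], [0.0, 0.001, -1.0]]
contact_force: [-2.1, -0.4, 3.7]
opening: 0.203
grip_force: 59.4
```

Request:
{"op": "carry_out", "data": {
  "plan": [
    [[0, 0, -0.002, 0, 0, 0, 0.7], [0, 0, 0, 0, 0, 0, 0.5], [0, 0, 0, 0, 0, 0, 0.2], [0, 0, 0, 0, 0, 0, 0], [0, 0, 0, 0, 0, 0, 0], [0, 0, -0.06, 0, 0, 0, 0], [0, 0, -0.13, 0, 0, 0, 0], [0, 0, -0.13, 0, 0, 0, 0], [0, 0, -0.1, 0, 0, 0, 0]]
  ]
}}

```text
time_s: 30.2
eef_pos: [0.4884, 0.0749, 0.2524]
eef_rot: [[0.007, 1.0, 0.002], [1.0, -0.007, -0.0], [-0.0, 0.002, -1.0]]
contact_force: [0.9, 1.0, 0.1]
opening: 0.996
grip_force: 0.0
```

Request:
{"op": "carry_out", "data": {
  "plan": [
    [[0.1, -0.05, 0, 0, 0, 0, 0], [0.14, -0.05, 0, 0, 0, 0, 0], [0.14, -0.05, 0, 0, 0, 0, 0], [0.14, -0.05, 0, 0, 0, 0, 0], [0.14, -0.05, 0, 0, 0, 0, 0], [0.14, -0.05, 0, 0, 0, 0, 0], [0.14, -0.05, 0, 0, 0, 0, 0], [0.1, 0, 0, 0, 0, 0, 0], [0, 0, 0, 0, 0, 0, 0], [0, 0, 0, 0, 0, 0, 0]]
  ]
}}

```text
time_s: 31.2
eef_pos: [0.3849, 0.3878, 0.2496]
eef_rot: [[0.006, 1.0, -0.0], [1.0, -0.006, -0.001], [-0.001, -0.0, -1.0]]
contact_force: [-0.0, -0.7, 0.6]
opening: 1.0
grip_force: 0.0
```

Run:
```python
from h import *
go(.488,.0749,.1253); c=snap('top','top3')
cv2.imwrite('pics/c3.png',cv2.resize(c['pixels'][180:280,195:325],None,fx=4,fy=4,interpolation=cv2.INTER_CUBIC))
```

```text
at 31.2 [0.3849 0.3878 0.2496] q [ 0.5682  0.0725  1.6541 -0.0004  1.4157  0.5742] units [-1.0408  0.35    0.415 ] turn [-0.0002  0.0005 -0.0038]
```

View pics/c3.png

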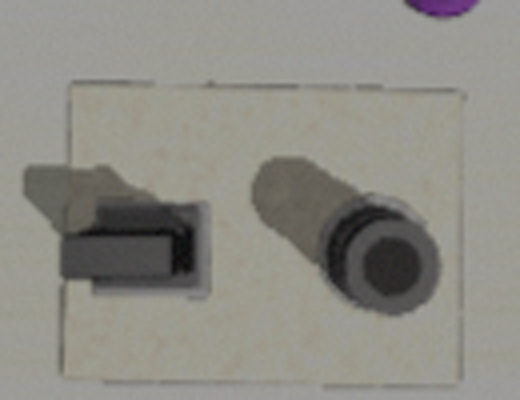

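Both mouldings stand centred on their plates: blade top at about (117,257) and column top at about (393,264), the same as at the start to within about 1 mm. Handing in.

```bash
python3 -c "
from plant import ctrl
print(ctrl.finish_job())"
```

```text
the job is handed in; nothing more can be done
None
```

I finished every step and handed the job in after about 31 s of robot time, with no verdict returned: the hub stands about 1 mm off the middle of the scale's pan, and the column and blade are back upright on their own plates, about where they started.

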